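Release the brake on the joint test stand

ROBOT

A 7-joint arm with a two-finger parallel gripper is mounted at the origin on the work surface. World frame = base frame: x ahead of the robot, y to its left, z up, the work surface at z = 0. Lengths are in m, angles in degrees, forces in N, time in s.
With the tool pointing down it reaches from about 0.425 to 0.95 m from the base axis. Payload 4.7 kg.
Tool frame: the origin (TCP) lies midway between the tips of the shut fingers; the grasp point (between the pads) lies 19 mm behind it (arm.hold_point_z is the distance from the TCP to the grasp point, in m); z points along the fingers, y is the direction in which the jaws open and shut (so a half turn about z gives the same grasp; the last joint's range is limited). The gripper opens to 87 mm and grips with 3 to 60 N. Pads are 19 mm wide; open, the fingers measure 117 mm over their backs; the gripper's body (75 mm by 190 mm) begins 51 mm behind the grasp point.
Start: joints at [-1.656, 26.849, -2.785, 87.806, 1.381, 65.374, -4.715], TCP at [0.675, 0, 0.223] pointing down, gripper open.
Joint ranges: [-148.3, 148.3], [-19.14, 114.17], [-79.39, 73.82], [5.75, 140.21], [-59.74, 239.74], [12.07, 113.84], [-152.46, 152.46]. Speed limits (degrees/s): [147.25, 147.25, 180, 180, 180, 180, 180].

INTERFACE

Orientations are given as a 3x3 rotation matrix whose columns are the frame's x, y, z axes.
In Python, from bench import arm, viewer, nets gives the robot as it stands.
- The arm moves only by the tool jog_arm, never from a script. Its argument "deltas" is a list of rows, each a list of 5 numbers: the opening, from -1 (shut) to 1 (fully open), so that 0 is half open, then the shift along the world's x, y, z in units of 40 mm (1.0 is 40 mm), then the turn about the world's z in units of 6 degrees (1.0 is 6 degrees). A call has 1 to 12 rows; each row is the pose to reach, as a shift and turn from the pose measured when the call began; what a row does not reach only later rows make up. A row lasts 1/12 s, in which the tool goes at most 41.7 mm and 7.16 degrees, less where a joint would pass 70% of its speed; a pose out of reach is approached as far as the arm can. A call with a gripper value outside its range is refused whole. The fingers move at their own pace and stop on an object; "squeeze" is the grip in N (left out, the last holds). Time passes only in rows, so rows that repeat a pose let the fingers close. It gives the time, the measured TCP pose, the force and the opening at its end, in the units of the state.
- arm.state(): the state, without advancing time (a new reading comes with each control period).
- viewer.get_image(name): name is "scene" or "side" or "wrist"; returns (picture, depth): 420x560x3 uint8, blue, green, red; 420x560 float32, m along the optical axis (not along the pixel's ray), 0 where there is no reading.
- viewer.get_calibration(name): a dict with "mtx" (3x3 intrinsics, pixels), "extrinsics" (4x4, takes a point from camera to world coordinates); the wrist camera has in their place "tool_from_camera" (4x4, takes a point from camera to tool coordinates, whose origin is the TCP and whose axes are the flange's). Camera axes: x right, y up, looking along -z (the intrinsics and any distortion apply to the point x, -y, -z); pixel columns grow to the right and rows downward; lengths in m; the calibration is good to about 2 mm. The wrist camera is an equidistant fisheye: a pixel r from the principal point sees the ray r / f radians off the axis. A picture is of the moment at which its call begins: read the wrist's pose just before it. get_calibration takes no time and is no camera call.
- arm.hand_in(): hands the job in, once; it reports no verdict.
Trained networks look in the newest picture that a camera, given by its name, has taken for a name from the list of things; names that differ only in an ending like _2 or _b are one class to them, and where a whole thing is asked for, a point or a joint stands for the part that bears it (a point fixed in the world has none). Each returns a list of dicts, best first, with "p" (0 to 1); they miss things now and then, are a little off and sometimes report something else, mostly with a low value. They report only what shows in the picture. A call takes as long as a camera call.
- nets.boxes_of(name, camera): "bbox" ([left, top, right, bottom] in pixels, round what is visible of it).
The state is a dict: "clock": time; "joint_pos": joint angles; "dq": joint speeds; "tau": joint torques, N m; "ee_pos": TCP position; "orientation": TCP orientation; "wrist_force": force on the tool from outside, world axes, zero at the start; "wrist_torque": the same for the moment, N m; "grip_width": opening from 0.0 (shut) to 1.0 (fully open).
Only numpy, scipy, OpenCV 4.12 (cv2) and the standard library are available. Lean on these libraries where they do the work, as an engineer would, in place of code of your own. Each camera call takes 0.05 s, during which the arm holds its last target.

TASK

Release the brake on the test stand that carries the round joint module: with closed fingers reach through the window of its guard, press the lever pad inside down to its stop with the fingertips, where it stays, and withdraw. Do not touch the frame or walls of either guard, leave the lever of the other stand (the one with the square module) alone, and do not lift or shift the modules or anything else on the bench.

Things in the scene. Friction and masses are not known exactly. Their poses are not given: they have to be found in the camera images.
- round_guard: guard on the round-module stand: flat dark steel frame, 8 mm thick, 120 x 108 mm, around an open window 92 mm wide, 80 mm up its slope; grey sheet walls below. Origin: window centre, mid-thickness, 100 mm above the table. x: up the slope (away from the robot at yaw 0); y: along the width; z: straight out of the window, 0.35 rad off vertical towards the stand's front. This is the guard to reach through.
- round_pad: plain metal lever pad behind the round-module stand's window, 34 (up the slope) x 40 x 6 mm; origin: centre of its upper face. Lever up: under the window's centre, 12 mm below the window plane (mid-frame), flat to it; at the stop: 34 mm below, less than 2 mm off along the slope, tipped 0.35 rad, lower edge deeper
- round_lever (a joint): brake lever of the round-module stand, hinge angle: 0 = up, grows as the pad is pressed in, 0.35 = at its stop. The hinge lies 62 mm up the slope from the window's centre, 23 mm below the window plane. It takes about 2.5 N at the pad; friction, no spring: it stays where left. This is the lever to press.
- round_module: white joint module, round, 68 mm in diameter, 84 mm high, standing loose in the seat of the round-module stand, beside the guard (120 mm from the window's centre to the right, seen from the robot); origin at its underside
- square_guard: guard on the square-module stand: flat dark steel frame, 8 mm thick, 120 x 108 mm, around an open window 92 mm wide, 80 mm up its slope; grey sheet walls below. Origin: window centre, mid-thickness, 100 mm above the table. x: up the slope (away from the robot at yaw 0); y: along the width; z: straight out of the window, 0.35 rad off vertical towards the stand's front. Not to be touched.
- square_pad: plain metal lever pad behind the square-module stand's window, 34 (up the slope) x 40 x 6 mm; origin: centre of its upper face. Lever up: under the window's centre, 12 mm below the window plane (mid-frame), flat to it; at the stop: 34 mm below, less than 2 mm off along the slope, tipped 0.35 rad, lower edge deeper
- square_lever (a joint): brake lever of the square-module stand, hinge angle: 0 = up, grows as the pad is pressed in, 0.35 = at its stop. The hinge lies 62 mm up the slope from the window's centre, 23 mm below the window plane. It takes about 2.5 N at the pad; friction, no spring: it stays where left. To be left alone.
- square_module: white joint module, square, 66 mm wide, 84 mm high, standing loose in the seat of the square-module stand, beside the guard (120 mm from the window's centre to the right, seen from the robot); origin at its underside
- screwdriver: screwdriver lying near the robot, about 190 mm long (bystander)
- wrench: open-ended wrench lying near the robot, about 165 mm long (bystander)
- foam_block: white rigid packing block 80 x 120 x 45 mm behind the stands (bystander)
- mug: white mug, 80 mm wide and 90 mm high, behind the stands (bystander)
- antenna: white mushroom-shaped antenna, 120 mm wide and 96 mm high, on a foot, behind the stands (bystander)
- can: plain metal can, 66 mm wide and 100 mm high, to the left (bystander)

How it is judged:
By the outcome, as a careful person would: the job done as asked, in the order asked, and still so for the second after the job is handed in, with the robot touching nothing.
It also fails if it takes over 32 s, if anything falls off the work surface, if the arm or the gripper's body presses on something with over 40 N, if the wrist force passes 120 N, or if a joint passes its speed limit or range.

## Working session

There is one attempt and no reset: what is moved stays moved. The work goes in short steps, Python scripts to look and compute and a tool call to move; the robot and the scene stay as the last step left them, time stands still between calls to the robot, and variables do not carry over. Pictures are saved under pics/ and viewed, and the job is handed in when it is done.

Besides the shell and the picture viewer there is one more tool, called after "Call:" by a JSON object that holds its "op" and its "data", one argument or row to a line. jog_arm: Moves the arm, as the interface text tells. Its arguments: {"type":"object","properties":{"deltas":{"type":"array","items":{"type":"array","items":{"type":"number"}}},"squeeze":{"type":"number"}},"required":["deltas"]}

```bash
mkdir -p pics; python3 - <<'E'
from bench import arm, viewer, nets
import cv2
print(arm.state())
for n in ("scene","side","wrist"):
    im,d=viewer.get_image(n); cv2.imwrite(f"pics/a_{n}.png",im)
    c=viewer.get_calibration(n); print(n,c)
    for o in ("round_guard","square_guard","round_module","square_module","round_pad"):
        print(o,[(round(r["p"],2),[int(v) for v in r["bbox"]]) for r in nets.boxes_of(o,n)[:3]])
E
```

```text
{'clock': 0.0, 'joint_pos': array([-1.65775408, 26.89791542, -2.7864382 , 87.87301586,  1.38091169,
       65.37516025, -4.71474871]), 'dq': array([-0.02011656, -0.04225064, -0.09127941, -0.00504338, -0.03235429,
       -0.05627989, -0.0666663 ]), 'tau': array([ 8.49551179e-05, -5.07972229e+01, -8.03461717e-02, -2.36155879e+01,
       -6.12773141e-02,  3.78107757e-02,  1.50727069e-04]), 'ee_pos': array([6.74402886e-01, 5.50492384e-05, 2.21497615e-01]), 'orientation': array([[-1.10752566e-04,  9.99998067e-01, -1.96317289e-03],
       [ 9.99999992e-01,  1.10641553e-04, -5.66561481e-05],
       [-5.64388301e-05, -1.96317915e-03, -9.99998071e-01]]), 'wrist_force': array([-1.19237257, -0.2283295 , -0.0873799 ]), 'wrist_torque': array([-0.00489448,  0.00926291,  0.02254238]), 'grip_width': 0.9982012176771132}
scene {'mtx': array([[445.58445894,   0.        , 278.87063158],
       [  0.        , 445.58445894, 204.34609115],
       [  0.        ,   0.        ,   1.        ]]), 'extrinsics': array([[ 0.17155763, -0.52399062,  0.83426723,  1.37467386],
       [ 0.9850336 ,  0.10553509, -0.1362
[... 1051 characters left out ...]
, 260, 307])]
wrist {'mtx': array([[325.1922621 ,   0.        , 283.00626728],
       [  0.        , 325.1922621 , 209.30620076],
       [  0.        ,   0.        ,   1.        ]]), 'tool_from_camera': array([[-5.98544224e-04,  9.56758577e-01,  2.90882566e-01,
         7.96591064e-02],
       [ 9.99999772e-01,  6.63514732e-04, -1.24721547e-04,
         3.17348286e-04],
       [-3.12333277e-04,  2.90882425e-01, -9.56758756e-01,
        -1.61237239e-01],
       [ 0.00000000e+00,  0.00000000e+00,  0.00000000e+00,
         1.00000000e+00]])}
round_guard [(0.38, [52, 194, 77, 254])]
square_guard [(0.89, [102, 224, 207, 352])]
round_module [(0.83, [122, 1, 205, 57])]
square_module []
round_pad []
```

View pics/a_scene.png

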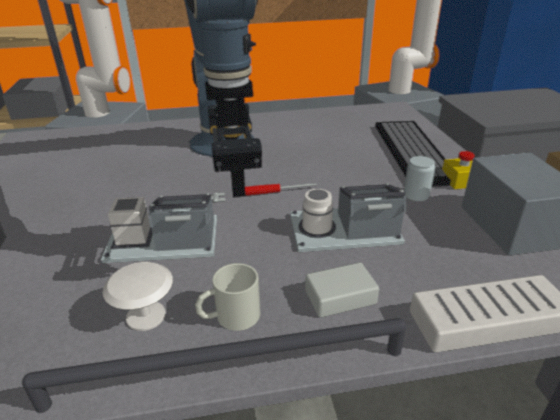

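View pics/a_side.png

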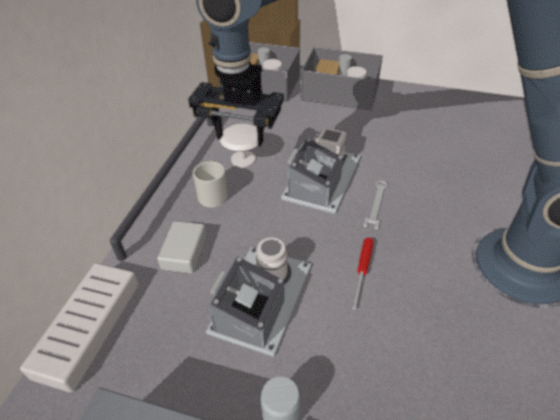

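View pics/a_wrist.png

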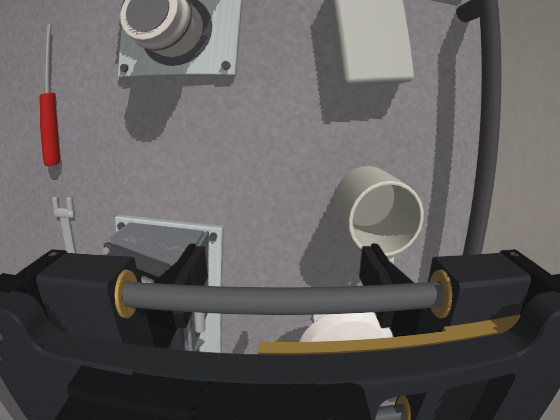

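The side view shows the round stand's guard at about (247,300) with its pad at (249,296), and the round module at (272,255). The square stand is at (316,175). Next I measure the guard from depth.

```bash
cat > h.py <<'E'
from bench import arm, viewer, nets
import numpy as np, cv2
def cloud(n):
    im,d=viewer.get_image(n); c=viewer.get_calibration(n); K=c["mtx"];E=c["extrinsics"]
    v,u=np.mgrid[:420,:560]
    P=np.stack([(u-K[0,2])/K[0,0]*d,-(v-K[1,2])/K[1,1]*d,-d],-1)@E[:3,:3].T+E[:3,3]
    return im,d,P
E
python3 - <<'E'
from h import *
im,d,P=cloud("side")
cv2.imwrite("pics/b_zoom.png",cv2.resize(im[215:355,195:325],None,fx=4.2,fy=4.2,interpolation=cv2.INTER_CUBIC))
sub=P[215:355,195:325]; ok=d[215:355,195:325]>0
np.save("P.npy",P)
z=(np.clip(sub[...,2],0,.15)/.15*255).astype('uint8'); z[~ok]=0
cv2.imwrite("pics/b_z.png",cv2.resize(cv2.applyColorMap(z,cv2.COLORMAP_JET),None,fx=4.2,fy=4.2,interpolation=cv2.INTER_NEAREST))
print(np.round(P[296,249],3),np.round(P[250,272],3))
E
```

```text
[0.557 0.308 0.09 ] [0.544 0.192 0.1  ]
```

View pics/b_zoom.png

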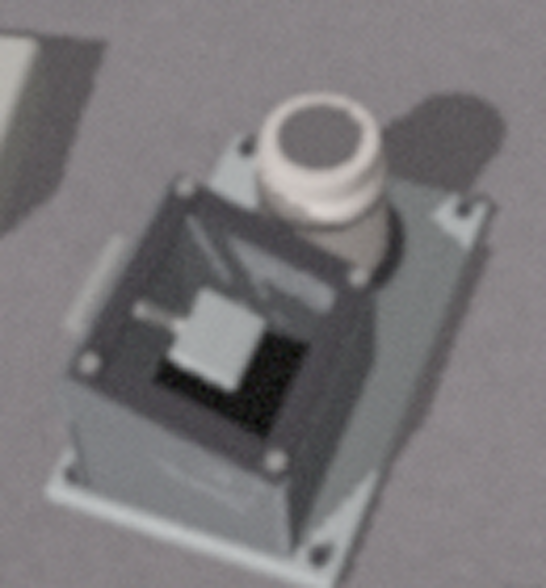

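View pics/b_z.png

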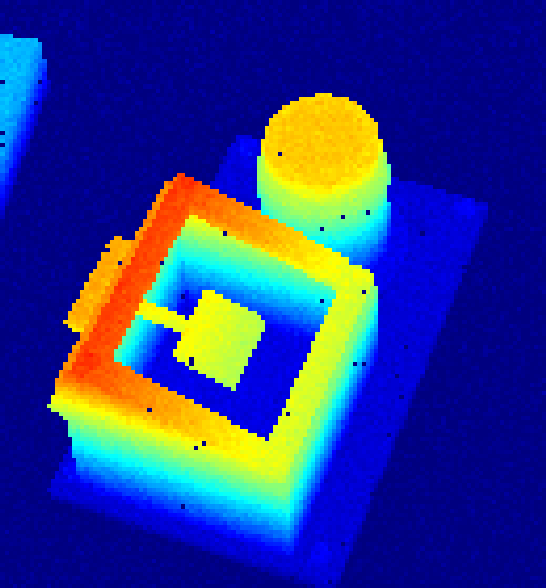

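```bash
cat > fit.py <<'E'
from h import *
def fit(P,box):
    l,t,r,b=box
    Q=P[t:b,l:r].reshape(-1,3); Q=Q[(Q[:,2]>.07)&(Q[:,2]<.14)]
    rng=np.random.default_rng(0);best=None
    for _ in range(2000):
        a=Q[rng.choice(len(Q),3,False)]; n=np.cross(a[1]-a[0],a[2]-a[0]); L=np.linalg.norm(n)
        if L<1e-5: continue
        n/=L; n*=np.sign(n[2])
        if abs(n[2]-np.cos(.35))>.06: continue
        m=abs((Q-a[0])@n)<.003
        if best is None or m.sum()>best.sum(): best=m
    for _ in range(3):
        c=Q[best].mean(0); n=np.linalg.svd(Q[best]-c)[2][2]; n*=np.sign(n[2]); best=abs((Q-c)@n)<.003
    x=np.array([0,0,1])-n*n[2]; x/=np.linalg.norm(x); y=np.cross(n,x)
    uv=np.c_[(Q[best]-c)@x,(Q[best]-c)@y]
    rect=cv2.minAreaRect((uv*1000).astype(np.float32)); 
    # trimmed extents in axes
    lo,hi=np.percentile(uv,[0.5,99.5],axis=0); m=(lo+hi)/2
    print("n",n.round(3),"tilt",np.arccos(n[2]).round(3),"yaw",np.degrees(np.arctan2(x[1],x[0])).round(1),"N",best.sum(),"rect",rect,"ext",(hi-lo).round(4))
    o=c+x*rect[0][0]/1000+y*rect[0][1]/1000-n*.004
    print("origin rect",o.round(4),"pct",(c+x*m[0]+y*m[1]-n*.004).round(4))
    # pad: points inside window
    R=np.stack([x,y,n],1); L=(P.reshape(-1,3)-o)@R
    k=(abs(L[:,0])<.03)&(abs(L[:,1])<.03)&(L[:,2]>-.03)&(L[:,2]<-.005)
    lp=L[k&(abs(L[:,1]-np.median(L[k,1]))<.02)]
    if len(lp): print("pad local",lp.mean(0).round(4),lp.min(0).round(4),lp.max(0).round(4),len(lp))
    return o,R
if __name__=="__main__":
    P=np.load("P.npy")
    fit(P,(207,255,287,345)); fit(P,(283,137,350,206))
    im,d,P2=cloud("scene"); fit(P2,(330,175,410,240))
E
python3 fit.py
```

```text
n [-0.342  0.024  0.939] tilt 0.35 yaw -4.0 N 1351 rect ((0.6360397338867188, -27.01386260986328), (108.00443267822266, 176.0907440185547), 0.07741684466600418) ext [0.1073 0.1686]
origin rect [0.5561 0.2781 0.1007] pct [0.5563 0.2814 0.1007]
pad local [ 0.0027  0.0198 -0.0137] [-0.0169  0.0066 -0.0241] [ 0.0294  0.0298 -0.0094] 193
n [-0.341  0.035  0.939] tilt 0.35 yaw -5.8 N 693 rect ((0.8983535766601562, -27.01409912109375), (107.89523315429688, 194.4568634033203), 0.07378143072128296) ext [0.1072 0.1784]
origin rect [ 0.5148 -0.1498  0.1009] pct [ 0.5156 -0.1427  0.1009]
pad local [ 0.0003 -0.0218 -0.021 ] [-0.0296 -0.0271 -0.0299] [ 0.0298 -0.0154 -0.0052] 115
n [-0.336  0.025  0.941] tilt 0.344 yaw -4.3 N 387 rect ((-7.901813507080078, 0.3470878601074219), (108.44384002685547, 119.92997741699219), 0.8204725980758667) ext [0.1078 0.1191]
origin rect [0.5601 0.3036 0.0999] pct [0.5598 0.3034 0.0998]
pad local [ 0.0131 -0.0041 -0.0137] [ 0.0012 -0.0205 -0.0167] [ 0.019   0.0157 -0.0112] 42
```

```bash
python3 - <<'E'
from fit import *
P=np.load("P.npy"); Q=P.copy(); Q[Q[...,1]<.24]=0
fit(Q,(207,255,287,345))
E
```

```text
n [-0.342  0.025  0.939] tilt 0.35 yaw -4.3 N 1290 rect ((-0.15554428100585938, -4.569305419921875), (107.91960144042969, 122.41512298583984), 0.17609885334968567) ext [0.1073 0.1212]
origin rect [0.5579 0.305  0.1007] pct [0.558  0.3051 0.1007]
pad local [ 0.0017  0.0015 -0.0137] [-0.0167 -0.0186 -0.0241] [ 0.0295  0.0206 -0.0089] 333
```

Call:
{"op": "jog_arm", "data": {
  "deltas": [
    [-1,-0.2,0.6,0,1],
    [-1,-0.5,1.3,0,2],
    [-1,-0.8,2.0,0,3],
    [-1,-1.1,2.8,0,4],
    [-1,-1.4,3.6,0,5],
    [-1,-1.7,4.4,0,6],
    [-1,-2.0,5.2,0,7],
    [-1,-2.3,6.0,0,8],
    [-1,-2.6,6.7,0,9],
    [-1,-2.8,7.3,0,10],
    [-1,-2.88,7.6,0,11],
    [-1,-2.88,7.6,0,11]
  ],
  "squeeze": 20
}}

```text
clock: 2.0
ee_pos: [0.5577, 0.3085, 0.2228]
orientation: [[-0.917, 0.399, -0.001], [0.399, 0.917, 0.003], [0.002, 0.002, -1.0]]
wrist_force: [0.4, 0.3, 0.2]
grip_width: 0.172
```

Call:
{"op": "jog_arm", "data": {
  "deltas": [
    [-1,0,0,0,1],
    [-1,0,0,0,2],
    [-1,0,0,0,3],
    [-1,0,0,0,3.3],
    [-1,0,0,0,3.3],
    [-1,0,0,0,3.3]
  ]
}}

```text
clock: 2.5
ee_pos: [0.5584, 0.3069, 0.2227]
orientation: [[-0.998, 0.07, -0.002], [0.07, 0.998, 0.002], [0.002, 0.002, -1.0]]
wrist_force: [0.4, 0.2, -1.4]
grip_width: 0.007
```

```bash
python3 - <<'E'
from h import *
s=arm.state(); print(s["clock"],s["ee_pos"],s["orientation"].round(3),s["grip_width"],s["joint_pos"].round(0),s["wrist_force"])
for n in ("wrist","side"):
    im,d=viewer.get_image(n); cv2.imwrite(f"pics/c_{n}.png",im)
E
```

```text
2.5 [0.5584498  0.30694644 0.22270149] [[-0.998  0.07  -0.002]
 [ 0.07   0.998  0.002]
 [ 0.002  0.002 -1.   ]] 0.006817705091124791 [-14.  26. -26.  92.  12.  65.  43.] [ 0.40036884  0.15376121 -1.38226974]
```

View pics/c_wrist.png

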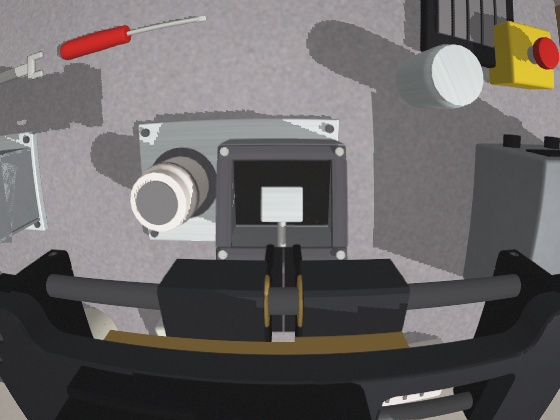

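View pics/c_side.png

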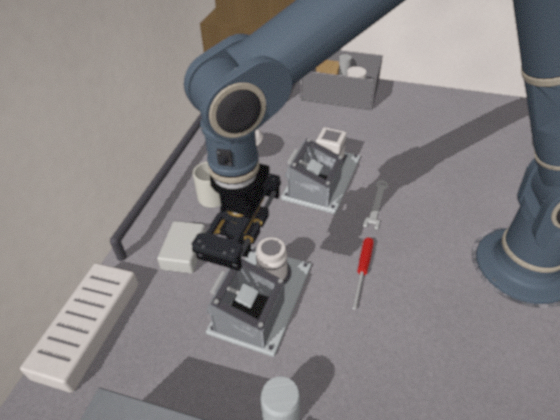

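The wrist view shows the window (centre column about 282) lined up with the shut fingers (column 284). I'll go down to just above the window and check again.

Call:
{"op": "jog_arm", "data": {
  "deltas": [
    [-1,0,-0.05,-0.5,0],
    [-1,0,-0.05,-1.0,0],
    [-1,0,-0.05,-1.5,0],
    [-1,0,-0.05,-2.0,0],
    [-1,0,-0.05,-2.3,0],
    [-1,0,-0.05,-2.3,0]
  ]
}}

```text
clock: 3.1
ee_pos: [0.5567, 0.3042, 0.1278]
orientation: [[-0.998, 0.069, -0.006], [0.069, 0.998, -0.001], [0.006, -0.002, -1.0]]
wrist_force: [-0.0, -0.3, 0.2]
grip_width: 0.008
```

```bash
python3 - <<'E'
from h import *
s=arm.state(); print(s["clock"],s["ee_pos"],s["grip_width"],s["wrist_force"])
for n in ("wrist","side"):
    im,d=viewer.get_image(n)
    if n=="side": im=cv2.resize(im[200:355,170:325],None,fx=3.8,fy=3.8,interpolation=cv2.INTER_CUBIC)
    cv2.imwrite(f"pics/d_{n}.png",im)
E
```

```text
3.1 [0.55668718 0.3041898  0.12784397] 0.008097749208168817 [-0.0037299  -0.3031127   0.23426732]
```

View pics/d_wrist.png

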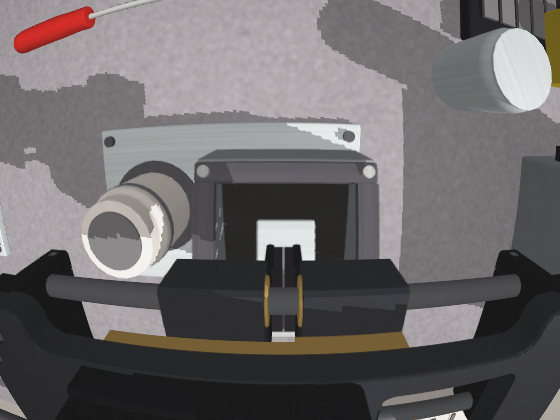

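View pics/d_side.png

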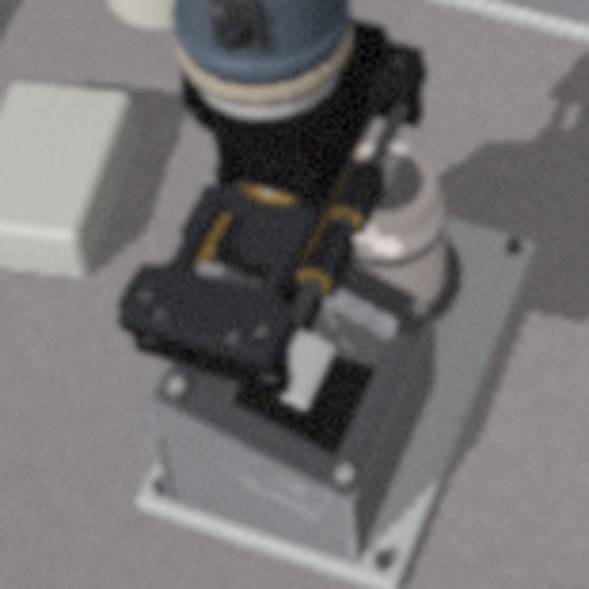

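Fingers are centred over the pad and clear of the frame. Now the press, in steps.

Call:
{"op": "jog_arm", "data": {
  "deltas": [
    [-1,0.05,0,-0.3,0],
    [-1,0.05,0,-0.6,0],
    [-1,0.05,0,-0.8,0],
    [-1,0.05,0,-1.0,0],
    [-1,0.05,0,-1.15,0],
    [-1,0.05,0,-1.3,0],
    [-1,0.05,0,-1.3,0]
  ]
}}

```text
clock: 3.78
ee_pos: [0.5598, 0.3056, 0.0779]
orientation: [[-0.998, 0.069, -0.003], [0.069, 0.998, 0.002], [0.003, 0.001, -1.0]]
wrist_force: [-1.0, 0.2, 0.6]
grip_width: 0.006
```

Call:
{"op": "jog_arm", "data": {
  "deltas": [
    [-1,0,0,-0.05,0],
    [-1,0,0,-0.1,0],
    [-1,0,0,-0.1,0]
  ]
}}

```text
clock: 4.03
ee_pos: [0.5598, 0.3058, 0.0738]
orientation: [[-0.998, 0.068, -0.003], [0.068, 0.998, 0.002], [0.003, 0.002, -1.0]]
wrist_force: [0.1, 1.1, 0.0]
grip_width: 0.006
```

Call:
{"op": "jog_arm", "data": {
  "deltas": [
    [-1,-0.03,-0.03,-0.05,0],
    [-1,-0.03,-0.03,-0.1,0],
    [-1,-0.03,-0.03,-0.1,0]
  ]
}}

```text
clock: 4.28
ee_pos: [0.5582, 0.3046, 0.0696]
orientation: [[-0.998, 0.068, -0.003], [0.068, 0.998, 0.002], [0.003, 0.002, -1.0]]
wrist_force: [-0.6, 1.1, 1.0]
grip_width: 0.007
```

Call:
{"op": "jog_arm", "data": {
  "deltas": [
    [-1,0,0,-0.05,0],
    [-1,0,0,-0.1,0],
    [-1,0,0,-0.1,0]
  ]
}}

```text
clock: 4.53
ee_pos: [0.5586, 0.3048, 0.0666]
orientation: [[-0.998, 0.068, -0.003], [0.068, 0.998, 0.002], [0.003, 0.002, -1.0]]
wrist_force: [-2.1, -0.9, 8.1]
grip_width: 0.003
```

```bash
python3 - <<'E'
from h import *
s=arm.state(); print(s["clock"],s["ee_pos"],s["grip_width"],s["wrist_force"])
im,d=viewer.get_image("wrist"); cv2.imwrite("pics/e.png",im)
im,d=viewer.get_image("side"); cv2.imwrite("pics/e2.png",cv2.resize(im[200:355,170:325],None,fx=3.8,fy=3.8,interpolation=cv2.INTER_CUBIC))
E
```

```text
4.5333 [0.55856294 0.30481743 0.06659175] 0.0026452318662265077 [-2.12176423 -0.91721352  8.076174  ]
```

View pics/e.png

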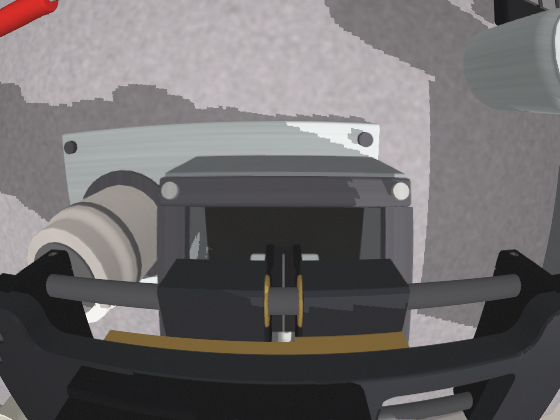

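View pics/e2.png

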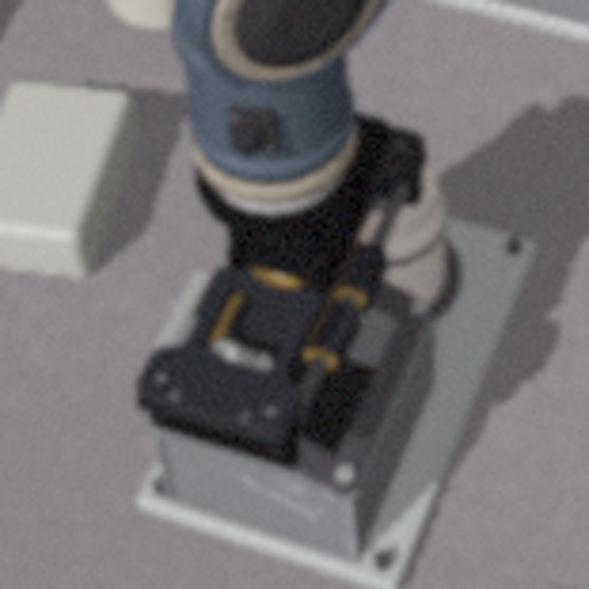

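Force jumps to 8 N at z = 0.0666, the predicted stop height. One more small push will confirm it, then I withdraw.

Call:
{"op": "jog_arm", "data": {
  "deltas": [
    [-1,0,0,-0.05,0],
    [-1,0,0,-0.07,0],
    [-1,0,0,-0.07,0]
  ]
}}

```text
clock: 4.88
ee_pos: [0.5588, 0.3049, 0.0661]
orientation: [[-0.998, 0.069, -0.002], [0.069, 0.998, 0.001], [0.002, 0.001, -1.0]]
wrist_force: [-4.6, -2.9, 15.4]
grip_width: 0.003
```

Call:
{"op": "jog_arm", "data": {
  "deltas": [
    [-1,0,0,0.3,0],
    [-1,0,0,0.7,0],
    [-1,0,0,1.2,0],
    [-1,0,0,1.8,0],
    [-1,0,0,2.4,0],
    [-1,0,0,3.0,0],
    [-1,0,0,3.5,0],
    [-1,0,0,4.0,0],
    [-1,0,0,4.0,0],
    [-1,0,0,4.0,0]
  ]
}}

```text
clock: 5.72
ee_pos: [0.5591, 0.305, 0.227]
orientation: [[-0.998, 0.069, 0.0], [0.069, 0.998, 0.002], [0.0, 0.002, -1.0]]
wrist_force: [-0.1, -1.1, -0.7]
grip_width: 0.005
```

```bash
python3 - <<'E'
from fit import *
s=arm.state(); print(s["clock"],s["ee_pos"],s["wrist_force"])
im,d,P=cloud("side"); cv2.imwrite("pics/f.png",cv2.resize(im[215:355,195:325],None,fx=4.2,fy=4.2,interpolation=cv2.INTER_CUBIC))
P0=np.load("P.npy")
o=np.array([.558,.3048,.1005]); y=np.radians(-4.2); 
n=np.array([-np.sin(.35)*np.cos(y),-np.sin(.35)*np.sin(y),np.cos(.35)]); yy=np.array([-np.sin(y),np.cos(y),0]); R=np.stack([np.cross(yy,n),yy,n],1)
for p in (P0,P):
    L=(p.reshape(-1,3)-o)@R
    k=(abs(L[:,0])<.022)&(abs(L[:,1])<.018)&(L[:,2]>-.05)&(L[:,2]<-.003); a=L[k]
    f=np.polyfit(a[:,0],a[:,2],1); r=abs(a[:,2]-np.polyval(f,a[:,0]))<.003; f=np.polyfit(a[r,0],a[r,2],1)
    print("pad angle",np.arctan(f[0]).round(3),"depth at 0",f[1].round(4),len(a),r.sum())
w,_=viewer.get_image("wrist"); cv2.imwrite("pics/f_w.png",w)
# guard/module shift
E
```

```text
5.7167 [0.55909379 0.30497532 0.22698478] [-0.08667991 -1.0776348  -0.71191785]
pad angle 0.007 depth at 0 -0.0129 289 269
pad angle 0.329 depth at 0 -0.0338 265 244
```

View pics/f.png

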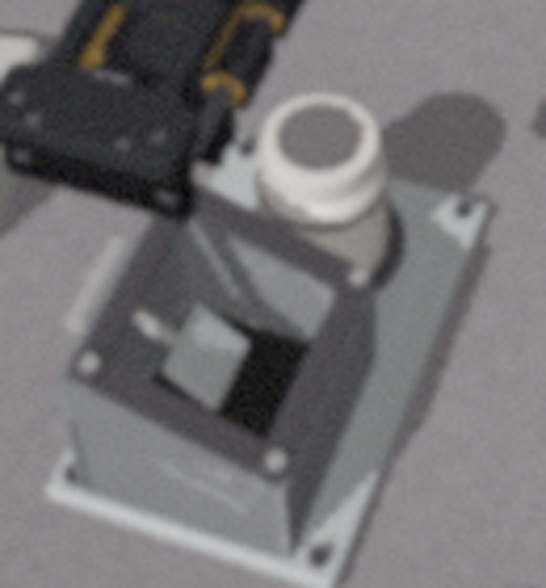

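View pics/f_w.png

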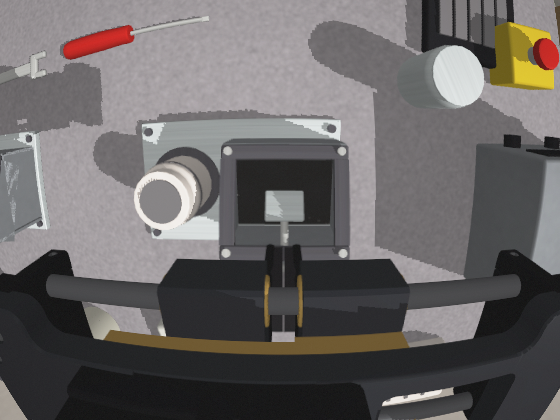

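```bash
python3 - <<'E'
from fit import *
o=np.array([.558,.3048,.1005]); y=np.radians(-4.2); 
n=np.array([-np.sin(.35)*np.cos(y),-np.sin(.35)*np.sin(y),np.cos(.35)]); yy=np.array([-np.sin(y),np.cos(y),0]); R=np.stack([np.cross(yy,n),yy,n],1)
def ang(p):
    L=(p.reshape(-1,3)-o)@R
    k=(abs(L[:,0])<.012)&(abs(L[:,1])<.014)&(L[:,2]>-.05)&(L[:,2]<-.003); a=L[k]
    for _ in range(2):
        c=np.linalg.lstsq(np.c_[a[:,:2],np.ones(len(a))],a[:,2],rcond=None)[0]
        a=a[abs(a[:,2]-np.c_[a[:,:2],np.ones(len(a))]@c)<.003]
    return np.arctan(c[0]),c[1],c[2],len(a)
P0=np.load("P.npy"); print(np.round(ang(P0),4))
A=[];C=[]
for _ in range(8):
    im,d,P=cloud("side"); A.append(ang(P)); C.append(P)
print(np.mean(A,0).round(4),np.std(A,0).round(4))
P=np.median(C,0)
for nm,b in (("mod",(257,233,292,262)),("sqguard",(290,150,340,206)),("rguard",(209,275,284,345))):
    l,t,r,bb=b; a=P0[t:bb,l:r]-P[t:bb,l:r]; print(nm,np.median(a.reshape(-1,3),0).round(4), np.mean(np.abs(a[...,2])>.01).round(3))
print(arm.state()["clock"])
E
```

```text
[ 4.35e-02 -8.20e-03 -1.28e-02  1.47e+02]
[ 3.4680e-01 -4.7000e-03 -3.3700e-02  1.3875e+02] [1.4100e-02 1.3100e-02 1.0000e-04 2.9047e+00]
mod [-0.  0.  0.] 0.008
sqguard [ 0. -0. -0.] 0.005
rguard [-0.      0.0001  0.0001] 0.092
6.2167
```

```bash
python3 -c "
from bench import arm
print(arm.hand_in())"
```

```text
the job is handed in; nothing more can be done
None
```

The round stand's brake lever is pressed down to its stop, the arm is withdrawn, and the job is handed in at about 6.2 s on the robot's clock. I lined the closed fingers up with the guard, went straight down through the window, pressed the pad, and came straight back up to z = 0.227 m.

**Stop reached:** The wrist force rose to 8 N and then 15 N within 0.5 mm of travel, at z = 0.066 m. That is the height I had worked out for the stop.

**Lever stays down:** With the arm withdrawn, eight depth pictures averaged 0.347 rad for the pad angle (the stop is 0.35) and 33.7 mm for its depth (expected 34).

**Less certain:** An earlier single picture gave 0.329 rad. The pad's depth also changed by 20.9 mm, where 22 mm was expected. I put both down to an uncertainty of about 2 mm in the guard's position, and did not press a second time.

**Nothing else moved:** Comparing depth before and after showed no shift of the round module or either guard. About 9% of the points in the round guard's region did change, as the moved pad would cause. I planned about 28 mm of clearance to the frame at the front and back of the window. I saw no sign of frame contact in the pictures or forces. I did not compare the other bench items before and after, and the arm's path stayed well above them.

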